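# Set the knurled cap of the solder reel stand

## Task

Of the two solder reels standing on spindles, take the one with the bigger reel: screw its knurled cap down (clockwise seen from above) until it bottoms out, then back it off a quarter turn so that the reel can run freely. Finish still holding that cap between the fingers at that setting; leave the cap of the smaller reel as it is and do not knock the things on the bench about.

Things in the scene. Friction and masses are not known exactly. Their poses are not given: they have to be found in the camera images.
- big_stand: stand with the bigger reel, fixed to the bench, upright, standing left or right in front of the robot. Origin at the centre of its underside on the bench; the spindle axis is its z axis. Foot: steel disc 90 mm across, 8 mm thick. The reel (black flanges 66 mm across, 56 mm high, turns freely on the spindle) reaches from 10 to 66 mm above the bench. The knurled cap sits above it on the spindle.
- big_cap: knurled aluminium cap on the spindle of the bigger reel: cylinder 34 mm across, 30 mm high, closed flat top, captive and already started on a right-hand thread of 6 mm per turn. Origin at the centre of its underside, z up, x towards the index rib on its top. Its underside is 67 mm above the bench (1 mm above the reel) when bottomed out, and 0.95 mm higher per radian unscrewed.
- big_thread (a joint): angle of the big reel's cap in rad: 0 = bottomed out (hard stop), grows as it is unscrewed (counterclockwise from above); a quarter turn off is 1.571. It starts between 2.2 and 4.2; upper stop 6.2. The cap turns against about 0.06 N m, stays where it is left, and stops dead at the bottom: the torque rises or the fingers slip on it.
- big_mark (a point): outer end of the index rib (a dark bar 14 mm long lying from near the centre to the rim) on top of the big reel's cap, 16 mm from the spindle axis and 30 mm above the cap's underside
- small_stand: stand with the smaller reel (46 mm across, 34 mm high), otherwise like the other; fixed; origin at the centre of its underside. It carries an identical cap with its underside 45 to 49 mm above the bench. To be left alone.
- small_mark (a point): outer end of the index rib on the small reel's cap, 16 mm from that spindle's axis: it shows whether that cap has been turned
- screwdriver: screwdriver 160 mm long lying on the bench between the stands, bystander; origin under it
- phone: small grey telephone 105 x 45 x 16 mm lying flat, bystander; origin at the centre of its underside
- flux_bottle: white plastic bottle with a cap, 36 mm across and 90 mm high, standing upright behind the stands, bystander; origin at the centre of its underside
- tape_roll: roll of tape lying flat, 72 mm across, 18 mm high, at the left, bystander; origin at the centre of its underside
- tip_tin: round tin with brass wool for cleaning tips, 60 mm across, 40 mm high, bystander; origin at the centre of its underside
- cup: white plastic cup 60 mm across, 60 mm high, at the right, bystander; origin at the centre of its underside
- multimeter: orange multimeter 180 x 85 x 48 mm lying flat at the back left, bystander; origin at the centre of its underside

How it is judged:
By the outcome, as a careful person would: the job done as asked, in the order asked, and still so for the second after the job is handed in, while the arm keeps its last pose, push and grip.
It also fails if it takes over 56 s, if anything falls off the work surface, if the arm or the gripper's body presses on something with over 40 N, if the wrist force passes 120 N, or if a joint passes its speed limit or range.

## Robot

A 7-joint arm with a two-finger parallel gripper is mounted at the origin on the work surface. World frame = base frame: x ahead of the robot, y to its left, z up, the work surface at z = 0. Lengths are in m, angles in rad, forces in N, time in s.
With the tool pointing down it reaches from about 0.425 to 0.925 m from the base axis. Payload 6.8 kg.
Tool frame: the origin (TCP) lies between the finger pads, 19 mm behind the fingertips; this is the grasp point; z points along the fingers, y is the line along which they close (so a half turn about z gives the same grasp; the last joint's range is limited). The gripper opens to 85 mm and grips with 20 to 120 N. Pads are 22 mm wide; open, the fingers measure 114 mm over their backs; the gripper's body (76 mm by 85 mm) begins 54 mm behind the grasp point. The pads swing forward as they close: fully open they stand 13 mm farther back than shut.
Start: joints at [-1.347, 0.477, 0.022, 1.555, -0.011, 1.109, -0.083], TCP at [0.22, 0.638, 0.25] pointing down, gripper open.
Joint ranges: [-2.96, 2.96], [-0.34, 2.1], [-1.41, 1.46], [0.24, 2.44], [-1.37, 4.51], [0.17, 1.92], [-2.96, 2.96]. Speed limits (rad/s): [2.39, 2.39, 3.14, 3.14, 3.14, 3.14, 3.14].

## Interface

Orientations are given as a unit quaternion [w, x, y, z].
In Python, from station import bot gives the robot as it stands. The module is installed in compiled form; this text tells all that it offers.
- The arm moves only by the tool drive_tool, never from a script. Its argument "commands" is a list of rows, each an object with "hand": the opening, from 0 (shut) to 1 (fully open); "translation": the shift along the world's x, y, z in mm, a list of three; "angular": the turn, a rotation vector about the world's x, y, z in rad, a list of three. In form: [{"hand": hand, "translation": [tx, ty, tz], "angular": [ax, ay, az]}, ...]. A call has 1 to 12 rows; each row is the pose to reach, as a shift and turn from the pose commanded when the call began; what a row does not reach only later rows make up. A row lasts 1/8 s, in which the tool goes at most 62.5 mm and 10.7 degrees, less where a joint would pass 70% of its speed; a pose out of reach is approached as far as the arm can. A call with a gripper value outside its range is refused whole. The fingers move at their own pace and stop on an object; "force" is the grip in N (left out, the last holds). Time passes only in rows, so rows that repeat a pose let the fingers close. It gives the time, the measured TCP pose, the force, the opening and the grip force at its end, in the units of the state.
- bot.get_obs(): the state, without advancing time (a new reading comes with each control period).
- bot.read_camera(name): name is "scene" or "top" or "wrist"; returns the picture (420x560x3 uint8, red, green, blue); there is no depth.
- bot.camera_model(name): a dict with "fx", "fy", "cx", "cy" (pixels), "k1" (the pictures are not rectified: a ray, as slopes to the right and down, at radius r is drawn at 1 + k1 r^2 times it, then the intrinsics apply), "view" (4x4, takes a point from world to camera coordinates). Camera axes: x right, y up, looking along -z (the intrinsics and any distortion apply to the point x, -y, -z); pixel columns grow to the right and rows downward; lengths in m; the calibration is good to about 2 mm. A picture is of the moment at which its call begins: read the wrist's pose just before it. camera_model takes no time and is no camera call; for the wrist camera it gives the pose at the moment of the call.
- bot.hand_in(): hands the job in; it is judged then, once.
Trained networks look in the newest picture that a camera, given by its name, has taken for a name from the list of things; names that differ only in an ending like _2 or _b are one class to them, and where a whole thing is asked for, a point or a joint stands for the part that bears it (a point fixed in the world has none). Each returns a list of dicts, best first, with "score" (0 to 1); they miss things now and then, are a little off and sometimes report something else, mostly with a low value. They report only what shows in the picture. A call takes as long as a camera call.
- bot.find_in(camera, query): "position" ([column, row] in pixels, amid what is visible of it).
- bot.outline_of(camera, query): "pixels" (420x560 bool, what is visible of it) and "position" ([column, row] in pixels, amid what is visible of it).
The state is a dict: "t": time; "q": joint angles; "joint_vel": joint speeds; "joint_torque": joint torques, N m; "eef_pos": TCP position; "tool_rot": TCP orientation; "contact_force": force on the tool from outside, world axes, zero at the start; "torque": the same for the moment, N m; "gripper_width": opening from 0.0 (shut) to 1.0 (fully open); "grasp_force": force on a finger pad.
Only numpy, scipy, OpenCV 4.12 (cv2) and the standard library are available. Lean on these libraries where they do the work, as an engineer would, in place of code of your own. Each camera call takes 0.05 s, during which the arm holds its last target. There are 200 camera calls.

## Working session

There is one attempt and no reset: what is moved stays moved. The work goes in short steps, Python scripts to look and compute and a tool call to move; the robot and the scene stay as the last step left them, time stands still between calls to the robot, and variables do not carry over. Pictures are saved under pics/ and viewed, at most 10 in all, crops included, and the job is handed in when it is done.

Besides the shell and the picture viewer there is one more tool, called after "Emit:" as a command line: name --argument value ..., lists and objects as JSON in quotes. drive_tool: Moves the arm, as the interface text tells. Its arguments: {"type":"object","properties":{"commands":{"type":"array","items":{"type":"object","properties":{"hand":{"type":"number"},"translation":{"type":"array","items":{"type":"number"}},"angular":{"type":"array","items":{"type":"number"}}}}},"force":{"type":"number"}},"required":["commands"]}

```bash
mkdir -p pics
cat > h.py <<'E'
import numpy as np, cv2
from station import bot
def ray(m,p):
    K=np.array([[m['fx'],0,m['cx']],[0,m['fy'],m['cy']],[0,0,1.]])
    u=cv2.undistortPoints(np.array([[p]],float),K,np.array([m['k1'],0,0,0.]))[0,0]
    V=np.array(m['view']);R=V[:3,:3]
    return -R.T@V[:3,3], R.T@np.array([u[0],-u[1],-1])
def onplane(m,p,z):
    o,d=ray(m,p); return o+d*(z-o[2])/d[2]
def proj(m,P):
    V=np.array(m['view']);c=V[:3,:3]@P+V[:3,3]
    x,y=c[0]/-c[2],-c[1]/-c[2];s=1+m['k1']*(x*x+y*y)
    return np.array([m['fx']*x*s+m['cx'],m['fy']*y*s+m['cy']])
def save(n,im): cv2.imwrite('pics/'+n,cv2.cvtColor(im,cv2.COLOR_RGB2BGR))
E
python3 - <<'E'
from h import *
print(bot.get_obs())
ims=[]
for c in ['scene','top']:
    im=bot.read_camera(c);save(c+'0.png',im);m=bot.camera_model(c)
    print(c,{k:v for k,v in m.items() if k!='view'},ray(m,[280,210]))
    for q in ['big_stand','big_cap','big_mark','small_stand','small_mark','flux_bottle']:
        for r in bot.find_in(c,q)[:2]: print(c,q,r['score'],r['position'],onplane(m,r['position'],0.1)[:2])
E
```

```text
{'t': 0.0, 'q': array([-1.34708403,  0.47779155,  0.02231911,  1.55647011, -0.01153324,
        1.10932132, -0.08307817]), 'joint_vel': array([-0.00035463,  0.00096199,  0.00108352, -0.00068656, -0.00055502,
       -0.00156088, -0.00063543]), 'joint_torque': array([-4.60828005e-05, -5.96482444e+01,  1.60791043e+00, -2.81189311e+01,
        1.24675545e-02,  9.46318090e-03,  2.39109545e-05]), 'eef_pos': array([0.21969088, 0.63763908, 0.24902314]), 'tool_rot': array([-1.04479186e-04,  1.65122987e-01,  9.86272544e-01, -9.25690429e-04]), 'contact_force': array([ 0.23816767, -0.43019231,  0.59690821]), 'torque': array([ 0.00703524, -0.00787198, -0.02989451]), 'grasp_force': 0.0, 'gripper_width': 0.9995986121519571}
scene {'fx': 492.25839356962905, 'fy': 492.25839356962905, 'cx': 276.55428299839735, 'cy': 203.55886420731397, 'k1': -0.1308425565494909} (array([1.01773188, 0.54103803, 1.00807013]), array([-0.3486302 , -0.46680652, -0.81287692]))
scene big_stand 0.76 [372.5, 252.4] [0.5380075 0.2289081]
scene big_cap 0.61 [375.1, 235.2] [0.50326847 0.20036797]
scene big_mark 0.67 [377.4, 238.8
[... 347 characters left out ...]
 flux_bottle 0.38 [328.4, 190.3] [0.50403973 0.0429507 ]
top {'fx': 463.6945973239132, 'fy': 463.6945973239132, 'cx': 273.6512018169008, 'cy': 206.03476062023364, 'k1': -0.14632106184089666} (array([0.55374748, 0.01054746, 1.16286768]), array([ 0.03128376, -0.03953372, -0.99885886]))
top big_stand 0.71 [183.0, 248.4] [0.49700123 0.19004974]
top big_cap 0.78 [175.7, 248.9] [0.49564832 0.20688766]
top big_mark 0.61 [179.5, 249.0] [0.49552859 0.19810969]
top small_stand 0.59 [343.1, 255.4] [ 0.48357004 -0.17796032]
top small_stand 0.53 [236.4, 148.5] [0.72815222 0.070229  ]
top small_mark 0.52 [343.7, 257.8] [ 0.47803851 -0.179398  ]
top flux_bottle 0.58 [366.1, 158.3] [ 0.70946765 -0.23179758]
```

View pics/scene0.png

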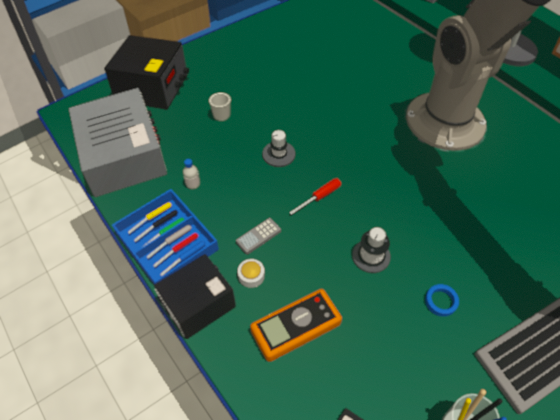

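View pics/top0.png

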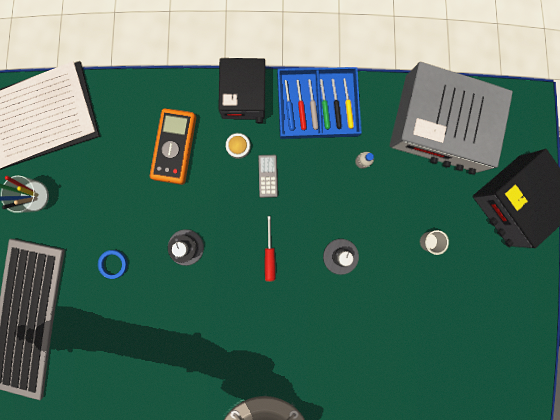

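The top view shows the stands at about (185,247) left and (341,257) right. The left one has the bigger reel, as the scene view at (372,252) also suggests. I'll measure it more closely.

Run:
```python
from h import *
crops=[]
for c,(u,v),(u2,v2) in [('scene',(375,245),(279,145)),('top',(180,248),(343,255))]:
    im=bot.read_camera(c);m=bot.camera_model(c)
    for a,b in [(u,v),(u2,v2)]:
        crops.append(cv2.resize(im[b-28:b+28,a-35:a+35],None,fx=5,fy=5,interpolation=cv2.INTER_CUBIC))
    for q in ['big_cap','big_stand']:
        for r in bot.outline_of(c,q)[:2]:
            p=r['pixels'];ys,xs=np.nonzero(p)
            print(c,q,r['score'],r['position'],len(xs),xs.min(),xs.max(),ys.min(),ys.max(),onplane(m,[xs.mean(),ys.mean()],0.085)[:2],ray(m,r['position']))
    # white-top centroid
    g=im[v-28:v+28,u-35:u+35].min(2); ys,xs=np.nonzero(g>200)
    if len(xs): p=[xs.mean()+u-35,ys.mean()+v-28];print('white',len(xs),p,onplane(m,p,0.1)[:2])
save('crops.png',np.vstack([np.hstack(crops[:2]),np.hstack(crops[2:])]))
```

```text
scene big_cap 0.69 [374.7, 238.4] 254 369 384 228 246 [0.49601538 0.20002897] (array([1.01773188, 0.54103803, 1.00807013]), array([-0.47513262, -0.3134544 , -0.8492891 ]))
scene big_stand 0.82 [372.7, 252.1] 1255 352 388 229 273 [0.52988883 0.22166048] (array([1.01773188, 0.54103803, 1.00807013]), array([-0.45825209, -0.29789786, -0.86587933]))
white 3 [np.float64(382.0), np.float64(236.0)] [0.49259846 0.21117511]
top big_cap 0.78 [178.3, 249.4] 212 172 188 241 256 [0.4956619  0.20062316] (array([0.55374748, 0.01054746, 1.16286768]), array([-0.05611553,  0.18049978, -1.00801039]))
top big_stand 0.83 [183.6, 250.0] 1045 168 203 229 265 [0.49984305 0.18714661] (array([0.55374748, 0.01054746, 1.16286768]), array([-0.05726149,  0.16884712, -1.00775534]))
top big_stand 0.29 [340.8, 255.6] 974 323 357 239 274 [ 0.48076966 -0.17368793] (array([0.55374748, 0.01054746, 1.16286768]), array([-0.06642362, -0.17220196, -0.99932142]))
white 147 [np.float64(178.55102040816325), np.float64(249.1904761904762)] [0.4950652  0.20029574]
```

View pics/crops.png

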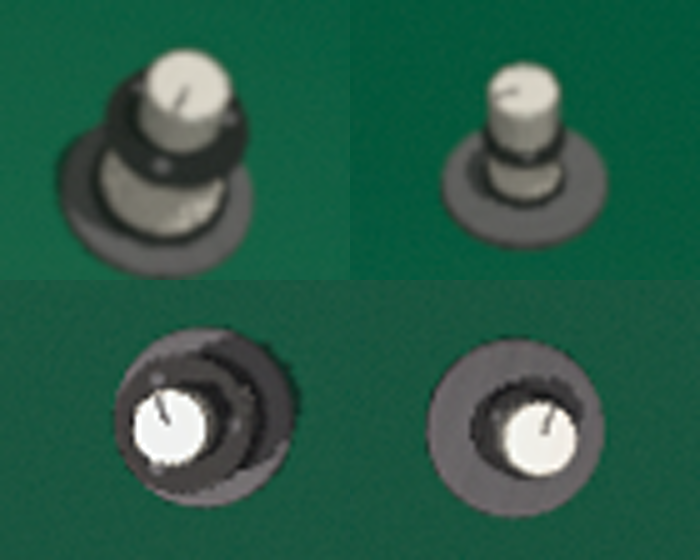

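The left reel is the bigger one. Its cap is at about (0.4955, 0.2005), with the rib at roughly +20° in world yaw. The small cap is on the right. I'll move above the big cap next.

Emit:
drive_tool --commands '[{"hand": 1,"translation": [28,-44,0],"angular": [0,0,0]},{"hand": 1,"translation": [65,-102,0],"angular": [0,0,0]},{"hand": 1,"translation": [102,-161,0],"angular": [0,0,0]},{"hand": 1,"translation": [139,-220,0],"angular": [0,0,0]},{"hand": 1,"translation": [176,-279,-10],"angular": [0,0,0]},{"hand": 1,"translation": [213,-337,-20],"angular": [0,0,0]},{"hand": 1,"translation": [250,-396,-30],"angular": [0,0,0]},{"hand": 1,"translation": [276,-437,-40],"angular": [0,0,0]},{"hand": 1,"translation": [276,-437,-40],"angular": [0,0,0]},{"hand": 1,"translation": [276,-437,-40],"angular": [0,0,0.1]},{"hand": 1,"translation": [276,-437,-40],"angular": [0,0,0.2]},{"hand": 1,"translation": [276,-437,-40],"angular": [0,0,0.2]}]' --force 40

```text
t: 2.5
eef_pos: [0.496, 0.2012, 0.2101]
tool_rot: [0.0, 0.066, 0.998, 0.0]
contact_force: [0.2, 0.2, -0.1]
gripper_width: 1.0
grasp_force: 0.0
```

```bash
cat > w.py <<'E'
from h import *
import sys
from scipy.spatial.transform import Rotation as Ro
o=bot.get_obs();im=bot.read_camera('wrist');m=bot.camera_model('wrist');save(sys.argv[1],im)
R=Ro.from_quat(np.roll(o['tool_rot'],-1)).as_matrix()
print(o['t'],o['q'].round(3),o['eef_pos'].round(4),'yaw y',np.arctan2(R[1,1],R[0,1]),'z',R[:,2].round(4),o['torque'].round(3),o['gripper_width'],o['grasp_force'])
print('pred',proj(m,np.array([.4955,.2005,.1])))
for q in ['big_cap','big_mark']:
    for r in bot.outline_of('wrist',q)[:2]:
        ys,xs=np.nonzero(r['pixels']);print(q,r['score'],r['position'],len(xs),xs.min(),xs.max(),ys.min(),ys.max(),onplane(m,r['position'],.1)[:2])
E
python3 w.py w1.png
```

```text
2.5 [-0.644  0.293  0.172  1.941 -0.063  0.913  0.997] [0.496  0.2012 0.2101] yaw y 1.4379279103195945 z [ 2.e-04  3.e-04 -1.e+00] [0.039 0.041 0.039] 1.0003944998382404 0.0
pred [277.71536763 212.68477733]
big_cap 0.64 [278.4, 202.9] 2266 250 300 174 230 [0.48864925 0.20188233]
big_mark 0.79 [275.5, 203.4] 2280 250 300 175 231 [0.48873898 0.19989884]
```

View pics/w1.png

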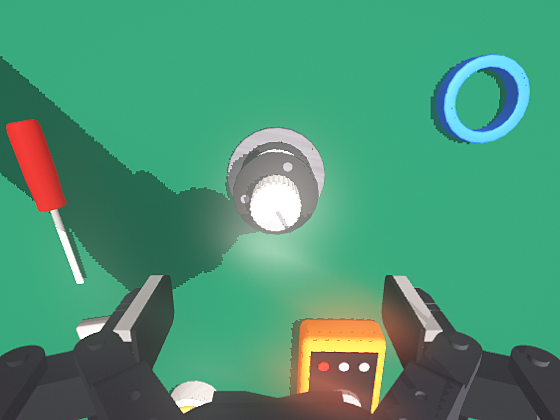

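The wrist view shows the cap top around (276,206), with the rib running to (286,228). q7 rises counterclockwise, so I'll wind it up to about 2.7 before gripping. That way one grip can cover the whole turn.

Emit:
drive_tool --commands '[{"hand": 1,"translation": [-1,0,0],"angular": [0,0,0.17]},{"hand": 1,"translation": [-1,0,0],"angular": [0,0,0.34]},{"hand": 1,"translation": [-1,0,0],"angular": [0,0,0.51]},{"hand": 1,"translation": [-1,0,0],"angular": [0,0,0.68]},{"hand": 1,"translation": [-1,0,0],"angular": [0,0,0.85]},{"hand": 1,"translation": [-1,0,0],"angular": [0,0,1.02]},{"hand": 1,"translation": [-1,0,0],"angular": [0,0,1.19]},{"hand": 1,"translation": [-1,0,0],"angular": [0,0,1.36]},{"hand": 1,"translation": [-1,0,0],"angular": [0,0,1.53]},{"hand": 1,"translation": [-1,0,0],"angular": [0,0,1.7]},{"hand": 1,"translation": [-1,0,0],"angular": [0,0,1.7]}]'

```text
t: 4.03
eef_pos: [0.4949, 0.2012, 0.21]
tool_rot: [0.0, -0.705, 0.709, 0.0]
contact_force: [-0.6, 0.1, 0.5]
gripper_width: 0.997
grasp_force: 0.0
```

```bash
python3 w.py w2.png
python3 - <<'E'
import cv2
a=cv2.imread('pics/w1.png')[150:270,220:340];b=cv2.imread('pics/w2.png')[150:270,220:340]
cv2.imwrite('pics/wc.png',cv2.resize(cv2.hconcat([a,b]),(800,400),interpolation=cv2.INTER_CUBIC))
E
```

```text
4.025 [-0.393  0.297 -0.132  1.926  0.048  0.922  2.588] [0.4949 0.2012 0.21  ] yaw y 3.13650280325062 z [-0.e+00  1.e-04 -1.e+00] [ 0.004 -0.026 -0.072] 0.9973328716883904 0.0
pred [274.04696054 211.34367805]
big_cap 0.68 [279.9, 201.5] 2245 253 304 176 231 [0.49149937 0.19352608]
big_mark 0.89 [279.5, 201.9] 2291 253 304 176 230 [0.49176966 0.19380639]
```

View pics/wc.png

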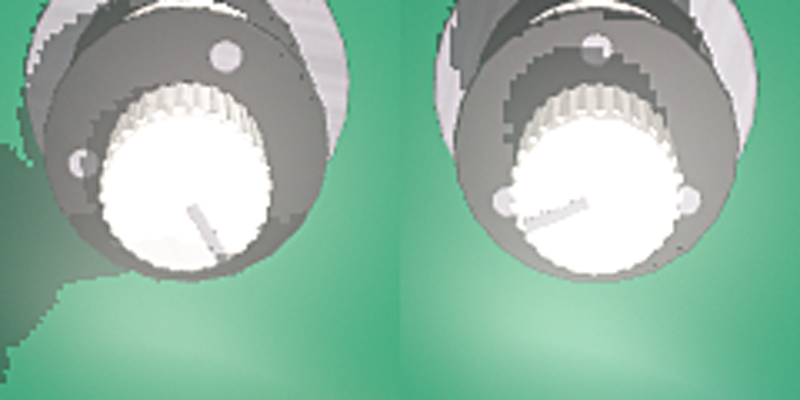

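Both wrist views give the cap centre as about (0.493, 0.199) after allowing for the camera's own bias. I'll descend and grip there.

Emit:
drive_tool --commands '[{"hand": 1,"translation": [-2,-2,-25],"angular": [0,0,0]},{"hand": 1,"translation": [-2,-2,-55],"angular": [0,0,0]},{"hand": 1,"translation": [-2,-2,-80],"angular": [0,0,0]},{"hand": 1,"translation": [-2,-2,-100],"angular": [0,0,0]},{"hand": 1,"translation": [-2,-2,-114],"angular": [0,0,0]},{"hand": 1,"translation": [-2,-2,-119],"angular": [0,0,0]},{"hand": 0.6,"translation": [-2,-2,-119],"angular": [0,0,0]},{"hand": 0.48,"translation": [-2,-2,-119],"angular": [0,0,0]},{"hand": 0.3,"translation": [-2,-2,-119],"angular": [0,0,0]},{"hand": 0.2,"translation": [-2,-2,-119],"angular": [0,0,0]},{"hand": 0.2,"translation": [-2,-2,-119],"angular": [0,0,0]},{"hand": 0.2,"translation": [-2,-2,-119],"angular": [0,0,0]}]' --force 30

```text
t: 5.68
eef_pos: [0.4941, 0.1994, 0.0919]
tool_rot: [0.001, -0.706, 0.708, -0.001]
contact_force: [1.2, -0.9, 6.2]
gripper_width: 0.387
grasp_force: 31.0
```

```bash
python3 w.py w3.png; python3 -c "
from h import *
print(bot.get_obs()['contact_force'])"
```

```text
5.675 [-0.405  0.459 -0.12   2.019  0.086  0.666  2.558] [0.4941 0.1994 0.0919] yaw y 3.138519510897078 z [ 2.3e-03  8.0e-04 -1.0e+00] [-0.154 -0.287 -0.037] 0.38653138278013455 31.011518239974976
pred [268.98332726 318.63106821]
big_cap 0.9 [279.0, 297.9] 7663 235 321 242 349 [0.49175661 0.19162492]
big_mark 0.93 [276.4, 294.1] 7841 234 321 242 349 [0.49270013 0.19003695]
[ 2.20618681 -0.33314345  6.78114361]
```

View pics/w3.png

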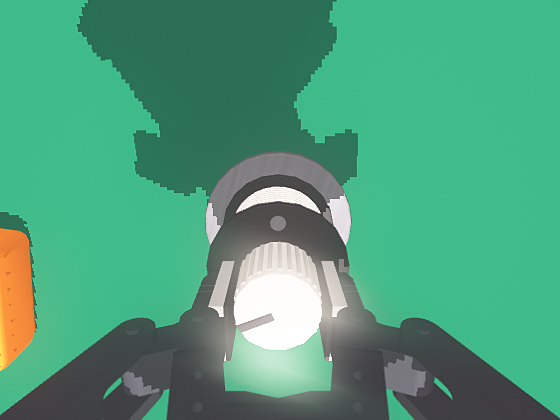

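The grip holds the cap squarely, with the width reading right for 34 mm. The rib is visible in the wrist camera at (238,328)–(273,318), so slip can be measured. Next I'll refine the axis position using all three views.

Run:
```python
from h import *
from scipy.optimize import least_squares
from scipy.spatial.transform import Rotation as Ro
o=bot.get_obs();m=bot.camera_model('wrist')
def T(p,yaw=None,R=None):
    M=np.eye(4);M[:3,3]=p
    if R is None:
        y=np.array([np.cos(yaw),np.sin(yaw),0]);z=np.array([0,0,-1.]);R=np.c_[np.cross(y,z),y,z]
    M[:3,:3]=R;return M
Rt=Ro.from_quat(np.roll(o['tool_rot'],-1)).as_matrix()
T3=T(o['eef_pos'],R=Rt); C=np.array(m['view'])@T3  # tool->cam
print('cam in tool',np.linalg.inv(C)[:3].round(4))
Ts=[T([.496,.2012,.2101],1.4379),T([.4949,.2012,.21],3.1365),T3]
obs=np.array([[250,300.5,231],[253,304.5,231.5],[234,321.5,349.5]])
a=np.linspace(0,2*np.pi,181);ci=np.c_[.017*np.cos(a),.017*np.sin(a),0*a]
def f(v):
    r=[]
    for Tt,ob in zip(Ts,obs):
        mm=dict(m);V=C@np.linalg.inv(Tt);V[:3,3]+=v[3:];mm['view']=V
        P=np.array([proj(mm,v[:3]+c) for c in ci])
        r+=list(np.array([P[:,0].min(),P[:,0].max(),P[:,1].max()])-ob)
    return np.r_[np.array(r),v[3:]/.0015,(v[2]-.1)/.001]
s=least_squares(f,[.493,.199,.1,0,0,0],x_scale=.001);print(s.x.round(4),s.fun.round(1))
```

```text
cam in tool [[ 6.000e-04  9.501e-01  3.121e-01  8.090e-02]
 [ 1.000e+00 -6.000e-04  1.000e-04  1.700e-03]
 [ 3.000e-04  3.121e-01 -9.501e-01 -1.240e-01]]
[ 0.4938  0.2     0.0993  0.0016  0.001  -0.0014] [ 0.2 -0.5 -0.2  1.  -0.8  0.4 -1.3  1.2  0.   1.1  0.7 -1.  -0.7]
```

The axis is at (0.494, 0.200) and the TCP sits within 1 mm of it. Turning clockwise now, following the thread down.

Emit:
drive_tool --commands '[{"hand": 0.2,"translation": [0,0.3,-0.2],"angular": [0,0,-0.17]},{"hand": 0.2,"translation": [0,0.5,-0.3],"angular": [0,0,-0.34]},{"hand": 0.2,"translation": [0,0.5,-0.5],"angular": [0,0,-0.51]},{"hand": 0.2,"translation": [0,0.5,-0.6],"angular": [0,0,-0.68]},{"hand": 0.2,"translation": [0,0.5,-0.8],"angular": [0,0,-0.85]},{"hand": 0.2,"translation": [0,0.5,-1.0],"angular": [0,0,-1.02]},{"hand": 0.2,"translation": [0,0.5,-1.1],"angular": [0,0,-1.19]},{"hand": 0.2,"translation": [0,0.5,-1.3],"angular": [0,0,-1.36]},{"hand": 0.2,"translation": [0,0.5,-1.5],"angular": [0,0,-1.53]},{"hand": 0.2,"translation": [0,0.5,-1.6],"angular": [0,0,-1.7]},{"hand": 0.2,"translation": [0,0.5,-1.8],"angular": [0,0,-1.87]},{"hand": 0.2,"translation": [0,0.5,-1.9],"angular": [0,0,-2.0]}]'

```text
t: 7.32
eef_pos: [0.4938, 0.2001, 0.09]
tool_rot: [0.001, 0.217, 0.976, 0.001]
contact_force: [-0.3, -0.0, 6.6]
gripper_width: 0.387
grasp_force: 31.3
```

```bash
cat > s.py <<'E'
from h import *
import sys
from scipy.spatial.transform import Rotation as Ro
o=bot.get_obs();im=bot.read_camera('wrist');m=bot.camera_model('wrist')
if len(sys.argv)>1: save(sys.argv[1],im)
R=Ro.from_quat(np.roll(o['tool_rot'],-1)).as_matrix();yaw=np.arctan2(R[1,1],R[0,1])
# rectify the cap-top plane into tool-aligned view around the axis
def rib(z):
    c=np.array([.494,.2,z]);n=41;g=np.linspace(-.02,.02,161)
    A,B=np.meshgrid(g,g);ty=np.array([np.cos(yaw),np.sin(yaw),0]);tx=np.array([np.sin(yaw),-np.cos(yaw),0])
    ty=np.array([R[0,1],R[1,1],0]);tx=np.array([R[0,0],R[1,0],0])
    P=c+A[...,None]*ty+B[...,None]*tx
    uv=np.array([proj(m,p) for p in P.reshape(-1,3)]).reshape(161,161,2).astype(np.float32)
    return cv2.remap(im,uv[...,0],uv[...,1],cv2.INTER_LINEAR)
v=rib(.099 if len(sys.argv)<3 else float(sys.argv[2]));gr=v.min(2).astype(float)
# center of bright disc, dark bar inside
w=(gr>210).astype(np.uint8);w=cv2.morphologyEx(w,cv2.MORPH_CLOSE,np.ones((15,15)))
k,l,st,ce=cv2.connectedComponentsWithStats(w);i=1+np.argmax(st[1:,4]);cx,cy=st[i,0]+st[i,2]/2,st[i,1]+st[i,3]/2
yy,xx=np.mgrid[:161,:161];rr=np.hypot(xx-cx,yy-cy)
d=(gr<195)&(l==i)&(rr<60)
ang=np.nan
if d.sum()>10:
    mx,my=xx[d].mean()-cx,yy[d].mean()-cy
    ct=cv2.PCACompute(np.c_[xx[d],yy[d]].astype(np.float32),mean=None)[1][0]
    if ct@[mx,my]<0: ct=-ct
    a=np.arctan2(ct[1],ct[0]); a2=np.arctan2(my,mx)
    # local (ty,tx) -> world angle
    f=lambda a:np.arctan2(*(np.cos(a)*R[:2,1]+np.sin(a)*R[:2,0])[::-1])
    print('rib rel tool',round(a,3),round(a2,3),'world',round(f(a),3),round(f(a2),3),'disc',cx,cy,st[i].tolist(),d.sum())
print('t',o['t'],'q7',o['q'][6].round(3),'pos',o['eef_pos'].round(4),'yaw',yaw.round(4),'F',o['contact_force'].round(1),'M',o['torque'].round(3),'tau7',o['joint_torque'][6].round(3),'w',round(o['gripper_width'],3),round(o['grasp_force'],1))
cv2.imwrite('rect.png',cv2.resize(v[...,::-1],None,fx=2,fy=2))
E
python3 s.py w4.png
```

```text
rib rel tool -2.733 -2.706 world -1.599 -1.572 disc 85.5 93.5 [10, 26, 151, 135, 16149] 603
t 7.325 q7 0.914 pos [0.4938 0.2001 0.09  ] yaw 1.1343 F [-0.3 -0.   6.6] M [-0.135 -0.107  0.027] tau7 0.901 w 0.387 31.3
```

The rib followed the tool to world angle -1.6 with no slip. I'll continue in shorter steps.

Emit:
drive_tool --commands '[{"hand": 0.2,"translation": [0,0,-0.2],"angular": [0,0,-0.15]},{"hand": 0.2,"translation": [0,0,-0.3],"angular": [0,0,-0.3]},{"hand": 0.2,"translation": [0,0,-0.4],"angular": [0,0,-0.45]},{"hand": 0.2,"translation": [0,0,-0.6],"angular": [0,0,-0.6]}]'

```text
t: 7.88
eef_pos: [0.4933, 0.2014, 0.0893]
tool_rot: [-0.0, 0.494, 0.869, 0.001]
contact_force: [0.7, 1.4, 7.1]
gripper_width: 0.389
grasp_force: 31.6
```

```bash
python3 s.py
```

```text
rib rel tool -2.415 -2.403 world -1.877 -1.866 disc 80.5 91.0 [0, 21, 161, 140, 17456] 576
t 7.875 q7 0.44 pos [0.4933 0.2014 0.0893] yaw 0.5375 F [0.7 1.4 7.1] M [-0.434 -0.25   0.673] tau7 0.509 w 0.389 31.6
```

Emit:
drive_tool --commands '[{"hand": 0.2,"translation": [0,0,-0.2],"angular": [0,0,-0.15]},{"hand": 0.2,"translation": [0,0,-0.3],"angular": [0,0,-0.3]},{"hand": 0.2,"translation": [0,0,-0.4],"angular": [0,0,-0.4]}]'

```text
t: 8.3
eef_pos: [0.494, 0.2012, 0.0889]
tool_rot: [0.0, 0.657, 0.754, 0.001]
contact_force: [0.9, 6.5, 4.5]
gripper_width: 0.387
grasp_force: 31.9
```

```bash
python3 s.py
```

```text
rib rel tool -2.331 -2.053 world -2.193 -1.915 disc 80.5 90.5 [0, 20, 161, 141, 17445] 560
t 8.3 q7 0.129 pos [0.494  0.2012 0.0889] yaw 0.1383 F [0.9 6.5 4.5] M [ 1.269 -0.271  0.737] tau7 -0.071 w 0.387 31.9
```

The moment rose to 0.67–0.74 N m and the rib lagged behind the tool, so the cap has bottomed and the fingers are slipping. I'll check the rib in the rectified view.

```bash
python3 s.py w5.png; cp rect.png pics/r5.png; python3 -c "
import cv2
a=cv2.imread('pics/w5.png')[200:400,160:400];cv2.imwrite('pics/r5.png',cv2.hconcat([cv2.resize(a,(386,322)),cv2.imread('rect.png')]))"
```

```text
rib rel tool -2.244 -2.05 world -2.109 -1.915 disc 80.5 90.5 [0, 20, 161, 141, 17480] 545
t 8.35 q7 0.126 pos [0.4939 0.2013 0.0888] yaw 0.135 F [2.1 1.1 6.2] M [ 0.44  -0.25   0.759] tau7 -0.727 w 0.385 32.2
```

View pics/r5.png

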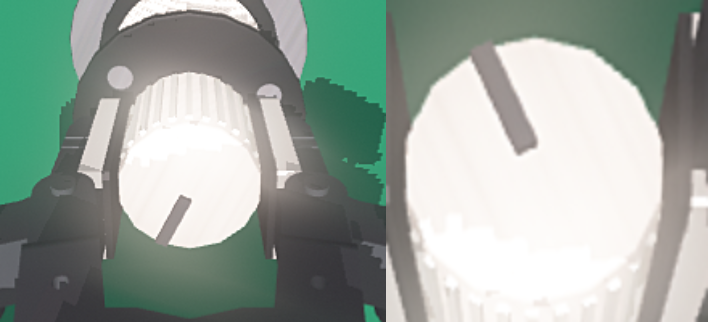

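The bar is clear, at about -1.82 rad in world terms, and the stop is confirmed. Next I'll tidy the rib fit, then back off a quarter turn.

```bash
sed -i 's/^d=(gr<195).*/cx,cy=[float(t) for t in __import__("os").environ.get("CC","74,82").split(",")];rr=np.hypot(xx-cx,yy-cy);d0=((gr<190)\&(rr<54)).astype(np.uint8);k,l2,s2,_=cv2.connectedComponentsWithStats(d0);d=l2==1+np.argmax(s2[1:,4])/' s.py; python3 s.py
```

```text
rib rel tool -2.018 -2.013 world -1.878 -1.873 disc 74.0 82.0 [0, 20, 161, 141, 17482] 588
t 8.4 q7 0.13 pos [0.4939 0.2013 0.0888] yaw 0.1401 F [1.2 1.6 5.5] M [ 0.471 -0.282  0.653] tau7 -1.212 w 0.383 32.1
```

Emit:
drive_tool --commands '[{"hand": 0.2,"translation": [0,0,0.1],"angular": [0,0,0.12]},{"hand": 0.2,"translation": [0,0,0.2],"angular": [0,0,0.27]},{"hand": 0.2,"translation": [0,0,0.4],"angular": [0,0,0.42]},{"hand": 0.2,"translation": [0,0,0.5],"angular": [0,0,0.57]},{"hand": 0.2,"translation": [0,0,0.7],"angular": [0,0,0.72]},{"hand": 0.2,"translation": [0,0,0.8],"angular": [0,0,0.87]},{"hand": 0.2,"translation": [0,0,1.0],"angular": [0,0,1.02]},{"hand": 0.2,"translation": [0,0,1.1],"angular": [0,0,1.17]},{"hand": 0.2,"translation": [0,0,1.2],"angular": [0,0,1.32]},{"hand": 0.2,"translation": [0,0,1.4],"angular": [0,0,1.47]},{"hand": 0.2,"translation": [0,0,1.5],"angular": [0,0,1.57]},{"hand": 0.2,"translation": [0,0,1.5],"angular": [0,0,1.57]}]'

```text
t: 9.95
eef_pos: [0.4927, 0.1996, 0.0902]
tool_rot: [-0.0, -0.069, 0.998, 0.0]
contact_force: [-1.2, -1.3, 9.0]
gripper_width: 0.388
grasp_force: 32.3
```

```bash
python3 s.py w6.png;  python3 -c "
import cv2
a=cv2.imread('pics/w6.png')[200:400,160:400];cv2.imwrite('pics/r6.png',cv2.hconcat([cv2.resize(a,(386,322)),cv2.imread('rect.png')]))"
```

```text
rib rel tool -2.043 -2.038 world -0.333 -0.328 disc 74.0 82.0 [12, 24, 130, 137, 14728] 668
t 9.95 q7 1.375 pos [0.4927 0.1996 0.0902] yaw 1.7099 F [-1.2 -1.3  9. ] M [-0.285  0.404  0.031] tau7 0.291 w 0.388 32.3
```

View pics/r6.png

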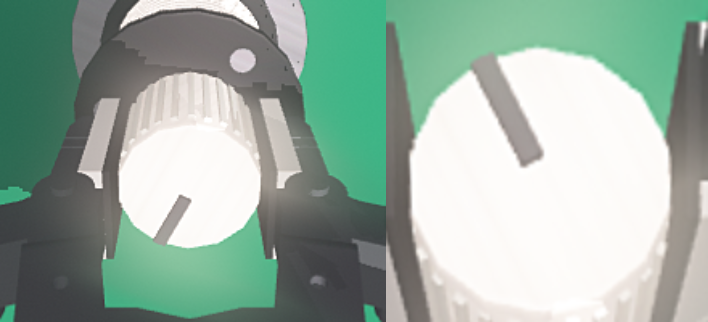

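The rib moved about 1.545 rad with the tool. I'll compare the raw bar direction before and after to see whether a small correction is due.

```bash
python3 - <<'E'
import cv2,numpy as np
for n in ['w5.png','w6.png']:
    g=cv2.imread('pics/'+n).min(2)[200:400,160:400]
    for th in (170,190):
        c=np.zeros_like(g);cv2.circle(c,(118,115),34,1,-1)
        k,l,s,ce=cv2.connectedComponentsWithStats(((g<th)&(c>0)).astype(np.uint8));i=1+np.argmax(s[1:,4])
        ys,xs=np.nonzero(l==i);e=cv2.PCACompute(np.c_[xs,ys].astype(np.float32),mean=None)[1][0]
        print(n,th,s[i],ce[i].round(2),np.degrees(np.arctan2(e[1],e[0])).round(2))
E
for z in .097 .100; do python3 s.py x.png $z|head -1;done
```

```text
w5.png 170 [100 121  19  26 213] [109.   133.47] 119.4
w5.png 190 [100 121  19  26 225] [109.11 133.52] 119.49
w6.png 170 [ 99 121  20  26 213] [108.39 133.37] 121.22
w6.png 190 [ 99 121  20  26 215] [108.44 133.26] 121.05
rib rel tool -2.043 -1.954 world -0.334 -0.245 disc 74.0 82.0 [11, 18, 132, 143, 15627] 615
rib rel tool -2.037 -2.085 world -0.328 -0.376 disc 74.0 82.0 [13, 28, 128, 133, 14256] 696
```

The cap lags by about 0.03 rad, which is wind-up released from the stop. I'll add that amount.

Emit:
drive_tool --commands '[{"hand": 0.2,"translation": [0.3,0.3,0],"angular": [0,0,0.03]},{"hand": 0.2,"translation": [0.3,0.3,0],"angular": [0,0,0.03]},{"hand": 0.2,"translation": [0.3,0.3,0],"angular": [0,0,0.03]},{"hand": 0.2,"translation": [0.3,0.3,0],"angular": [0,0,0.03]}]'

```text
t: 10.6
eef_pos: [0.4927, 0.1996, 0.0902]
tool_rot: [-0.001, -0.084, 0.996, -0.0]
contact_force: [-3.4, -1.8, 11.4]
gripper_width: 0.386
grasp_force: 32.5
```

```bash
python3 s.py w7.png; python3 -c "
from station import bot
print(bot.hand_in())"
```

```text
rib rel tool -2.04 -2.035 world -0.301 -0.297 disc 74.0 82.0 [12, 24, 130, 137, 14711] 667
t 10.6 q7 1.398 pos [0.4927 0.1996 0.0902] yaw 1.7387 F [-3.4 -1.8 11.4] M [-0.42   0.574  0.053] tau7 -0.017 w 0.386 32.5
the job is handed in; nothing more can be done
None
```

I screwed the bigger (left) reel's cap down until it bottomed out, backed it off 1.577 rad by the rib's measured turn (target 1.571), and handed the job in at 10.6 s with the cap still gripped; the arm went nowhere near the smaller reel.

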